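# Park the castor caddy in its bench bay

### The job

Put the sanding block that lies in the parking bay flat into the middle of the caddy's tray and let go of it. Then roll the caddy round the clutter, pushing it straight until all four castors trail behind towards the push bar before it enters the bay, and park it nose first, square in the bay with its nose within a finger's breadth of the end stop, and with the castors still trailing, and let go. Keep the wheels on the bench all the time and do not disturb the glue bottle, jar, tape measure or board.

Things in the scene. Friction and masses are not known exactly. Their poses are not given: they have to be found in the camera images.
- caddy: Wheeled plywood caddy: open tray 150 mm (x) by 120 mm (y) on four swivel castors that roll and turn freely, so it can be pushed any way. Origin: bench level under the tray's centre; x to the nose, z up. Tray floor at z 42 mm, walls 5 mm thick, side and rear walls to z 64, nose lip to 52. A castor swung sideways sticks out up to 12 mm past the sides, up to 5 mm past the ends. About 0.75 kg.
- bar (a point): Centre of the caddy's wooden push bar, across its rear: at x -67, y 0, z 93 mm in the caddy's frame, same axes. The bar is 14 mm square and 120 mm long (along y), top at 100 mm, on two posts (12 by 10 mm) at y +-50 mm; it can be pinched from above between the posts. While castors swing round they drag, and a fast sideways push at the bar can tip the caddy: grip firmly.
- nose (a point): Top middle of the caddy's nose lip, at x 75 mm, y 0, z 52 mm in the caddy's frame; same axes as the caddy.
- bay: Parking bay fixed to the bench: two wooden rails and an end stop, 15 mm thick, 40 mm high, a U with no floor. Inside 160 mm (x) by 150 mm (y). Origin: bench level, centre of the inside; x points from the open mouth (x -80) to the stop's inner face (x +80 mm). It opens roughly to the robot's right (-y). With the nose on the stop the caddy's origin is at x +5 mm.
- block: Wooden sanding block: base 80 mm (x) by 44 mm (y) by 18 mm high, with a ridge handle on top, 60 mm (x) by 22 mm (y), from 18 to 48 mm high. Origin at the centre of its underside. 90 g. It starts lying in the bay.
- glue: Bystander: white glue bottle, 60 mm diameter, 130 mm high, standing between caddy and bay; origin under its centre.
- jar: Bystander: jar, 64 mm diameter, 70 mm high, beside the bay; origin under its centre.
- tape: Bystander: grey tape measure standing on edge, 64 mm (x) by 40 mm (y) by 62 mm high, with a small steel hook that reaches 37 mm from the centre at -x; beside the bay; origin under its centre.
- plank: Bystander: dark board lying flat, 60 mm (x) by 160 mm (y) by 19 mm; origin under its centre.
- axle_fl (a point): Axle centre of the front left castor wheel (28 mm diameter). It swings freely round an upright swivel pin at x +46, y +38 mm in the caddy's frame, 20 mm from the axle. The x axis points level from axle to pin: trailing straight, it points along the caddy's x, with the axle 20 mm nearer the push bar than the pin. Trails after 50 to 100 mm of straight pushing.
- axle_fr (a point): Axle centre of the front right castor wheel (28 mm diameter). It swings freely round an upright swivel pin at x +46, y -38 mm in the caddy's frame, 20 mm from the axle. The x axis points level from axle to pin: trailing straight, it points along the caddy's x, with the axle 20 mm nearer the push bar than the pin. Trails after 50 to 100 mm of straight pushing.
- axle_rl (a point): Axle centre of the rear left castor wheel (28 mm diameter). It swings freely round an upright swivel pin at x -46, y +38 mm in the caddy's frame, 20 mm from the axle. The x axis points level from axle to pin: trailing straight, it points along the caddy's x, with the axle 20 mm nearer the push bar than the pin. Trails after 50 to 100 mm of straight pushing.
- axle_rr (a point): Axle centre of the rear right castor wheel (28 mm diameter). It swings freely round an upright swivel pin at x -46, y -38 mm in the caddy's frame, 20 mm from the axle. The x axis points level from axle to pin: trailing straight, it points along the caddy's x, with the axle 20 mm nearer the push bar than the pin. Trails after 50 to 100 mm of straight pushing.
There are look-alikes about, which are no part of the job. There is more than one size of the caddy; the one meant has the size given above. Several things look just like the block: the one meant starts farthest from the robot's base.

How it is judged:
By the outcome, as a careful person would: the job done as asked, in the order asked, and still so for the second after the job is handed in, with the robot touching nothing.
It also fails if it takes over 64 s, if anything falls off the work surface, if the arm or the gripper's body presses on something with over 40 N, if the wrist force passes 120 N, or if a joint passes its speed limit or range.

### The arm

A 6-joint arm with a two-finger parallel gripper is mounted at the origin on the work surface. World frame = base frame: x ahead of the robot, y to its left, z up, the work surface at z = 0. Lengths are in m, angles in rad, forces in N, time in s.
With the tool pointing down it reaches from about 0.35 to 0.975 m from the base axis. Payload 7.1 kg.
Tool frame: the origin (TCP) lies midway between the tips of the shut fingers; the grasp point (between the pads) lies 19 mm behind it (arm.grip_depth is the distance from the TCP to the grasp point, in m); z points along the fingers, x is the direction in which the jaws open and shut, and the axes are right-handed (so a half turn about z gives the same grasp; the last joint's range is limited). The gripper opens to 88 mm and grips with 3 to 60 N. Pads are 20 mm wide; open, the fingers measure 115 mm over their backs; the gripper's body (75 mm by 178 mm) begins 61 mm behind the grasp point.
Start: joints at [-1.298, 0.423, 1.63, -0, 1.089, -0.019], TCP at [0.18, -0.599, 0.223] pointing down, gripper open.
Joint ranges: [-3, 3], [-0.9, 2.11], [0.09, 2.58], [-1.31, 4.45], [0.11, 2.69], [-2.54, 2.54]. Speed limits (rad/s): [2.39, 2.39, 3.01, 3.14, 3.14, 3.14].

### API

Orientations are given as a unit quaternion [w, x, y, z].
In Python, from plant import arm gives the robot as it stands. The module is installed in compiled form; this text tells all that it offers.
- The arm moves only by the tool apply_moves, never from a script. Its argument "increments" is a list of rows, each an object of numbers: "jaw": the opening in per cent of the stroke, from 0 (shut) to 100 (fully open); "x", "y", "z": the shift along the world's x, y, z in mm; "roll": the turn about the world's z in degrees. A call has 1 to 8 rows; each row shifts and turns the pose as measured when the row begins; what a row does not reach is not made up. A row lasts 1/12 s, in which the tool goes at most 41.7 mm and 7.16 degrees, less where a joint would pass 70% of its speed; a pose out of reach is approached as far as the arm can. A call is refused whole if a number of a shift passes 41.7 or a number of a turn 7.16, either way. A call with a gripper value outside its range is refused whole. The fingers move at their own pace and stop on an object; "force" is the grip in N (left out, the last holds). Time passes only in rows, so rows that do not move let the fingers close. It gives the time, the measured TCP pose, the force and the opening at its end, in the units of the state.
- arm.get_obs(): the state, without advancing time (a new reading comes with each control period).
- arm.read_camera(name): name is "scene" or "side" or "wrist"; returns the picture (420x560x3 uint8, red, green, blue); there is no depth.
- arm.camera_params(name): a dict with "camera_matrix" (3x3 intrinsics, pixels), "k1" (the pictures are not rectified: a ray, as slopes to the right and down, at radius r is drawn at 1 + k1 r^2 times it, then the intrinsics apply), "R" (3x3) and "t" (3): a world point X has camera coordinates R X + t. Camera axes: x right, y down, z forward; pixel columns grow to the right and rows downward; lengths in m; the calibration is good to about 2 mm. A picture is of the moment at which its call begins: read the wrist's pose just before it. camera_params takes no time and is no camera call; for the wrist camera it gives the pose at the moment of the call.
- arm.sign_off(): hands the job in, once; it reports no verdict.
The state is a dict: "clock": time; "qpos": joint angles; "joint_vel": joint speeds; "tau": joint torques, N m; "tool_pos": TCP position; "ee_rot": TCP orientation; "ft_force": force on the tool from outside, world axes, zero at the start; "wrist_torque": the same for the moment, N m; "opening": finger opening in m.
Only numpy, scipy, OpenCV 4.12 (cv2) and the standard library are available. Lean on these libraries where they do the work, as an engineer would, in place of code of your own. Each camera call takes 0.05 s, during which the arm holds its last target. There are 200 camera calls.

## Working session

There is one attempt and no reset: what is moved stays moved. The work goes in short steps, Python scripts to look and compute and a tool call to move; the robot and the scene stay as the last step left them, time stands still between calls to the robot, and variables do not carry over. Pictures are saved under pics/ and viewed, about 8 in all and at most 12, crops included, and the job is handed in when it is done.

Besides the shell and the picture viewer there is one more tool, called after "Request:" as name(argument=value, ...) on one line, values as JSON. apply_moves: Moves the arm, as the interface text tells. Its arguments: {"type":"object","properties":{"increments":{"type":"array","items":{"type":"object","properties":{"jaw":{"type":"number"},"x":{"type":"number"},"y":{"type":"number"},"z":{"type":"number"},"roll":{"type":"number"}}}},"force":{"type":"number"}},"required":["increments"]}

```bash
mkdir -p pics
cat > h.py <<'E'
import numpy as np, cv2
from plant import arm
def snap(n,f):
    p=arm.camera_params(n); im=np.array(arm.read_camera(n)); cv2.imwrite(f,im[:,:,::-1]); np.savez(f+'.npz',im=im,K=p['camera_matrix'],k1=p['k1'],R=p['R'],t=p['t']); return im
def load(f):
    d=np.load(f+'.npz'); return d
def pix(d,X):
    X=np.atleast_2d(X); c=X@np.array(d['R']).T+np.array(d['t']); s=c[:,:2]/c[:,2:]; r2=(s**2).sum(1,keepdims=True); s=s*(1+d['k1']*r2)
    K=np.array(d['K']); return s*[K[0,0],K[1,1]]+[K[0,2],K[1,2]]
def world(d,uv,z):
    K=np.array(d['K']); uv=np.atleast_2d(np.array(uv,float)); z=np.broadcast_to(z,(len(uv),))
    q=(uv-[K[0,2],K[1,2]])/[K[0,0],K[1,1]]; s=q.copy()
    for _ in range(20): s=q/(1+d['k1']*(s**2).sum(1,keepdims=True))
    R=np.array(d['R']); t=np.array(d['t']); C=-R.T@t; v=np.c_[s,np.ones(len(s))]@R
    return C+v*((z-C[2])/v[:,2])[:,None]
def st():
    o=arm.get_obs(); print({k:np.round(o[k],4).tolist() for k in('clock','qpos','tool_pos','ee_rot','ft_force','opening')})
E
python3 - <<'E'
from h import *
a=snap('scene','pics/s0.png'); b=snap('side','pics/d0.png'); st()
for n in('scene','side'):
    p=arm.camera_params(n); R=np.array(p['R']); print(n,-R.T@np.array(p['t']),R[2],p['k1'],p['camera_matrix'][0][0])
E
```

```text
{'clock': 0.1, 'qpos': [-1.298, 0.4238, 1.6306, 0.0, 1.0886, -0.019], 'tool_pos': [0.1797, -0.5981, 0.222], 'ee_rot': [-0.0004, 0.8024, -0.5968, -0.0005], 'ft_force': [0.7409, -0.6256, -0.5409], 'opening': 0.0876}
scene [ 1.2297168  -0.63723664  1.10523474] [-0.51038402  0.42436218 -0.74794712] -0.20372581287190653 522.2375443132069
side [0.18451385 0.9157894  0.88536329] [ 0.27083731 -0.74215299 -0.61307103] -0.11528829996102181 498.9951992379669
```

View pics/s0.png

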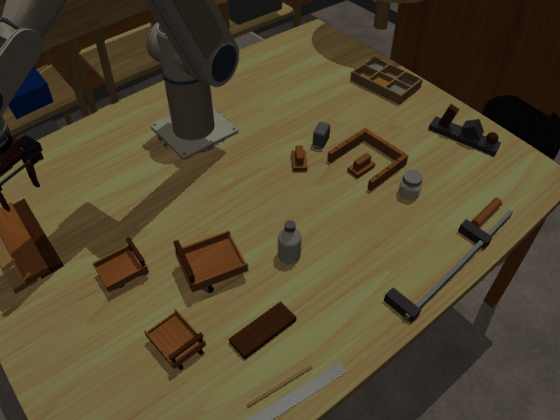

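View pics/d0.png

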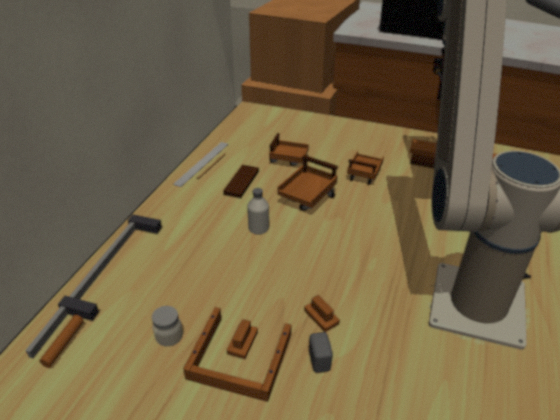

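Scene view: three caddies, at (211,262), (121,267) and (174,338); the first is clearly the largest. There are two blocks, at (361,164) inside the bay and (299,157) nearer the base. Next is an enlarged crop to confirm the choice and measure.

Run:
```python
from h import *
a=cv2.imread('pics/s0.png'); d=load('pics/s0.png')
def crop(x,y,w,h,f): 
    c=cv2.resize(a[y:y+h,x:x+w],None,fx=f,fy=f,interpolation=cv2.INTER_CUBIC); return np.clip(c.astype(float)*1.6,0,255).astype('uint8')
A=crop(160,210,160,120,5); cv2.imwrite('pics/cA.png',A)
B=crop(285,110,150,100,5); cv2.imwrite('pics/cB.png',B)
for p,z in [((211,262),.042),((121,267),.03),((174,338),.03),((361,164),.03),((299,157),.03)]: print(p,world(d,p,z).round(3))
```

```text
(211, 262) [[ 0.518 -0.277  0.042]]
(121, 267) [[ 0.377 -0.465  0.03 ]]
(174, 338) [[ 0.636 -0.465  0.03 ]]
(361, 164) [[0.493 0.286 0.03 ]]
(299, 157) [[0.351 0.159 0.03 ]]
```

View pics/cA.png

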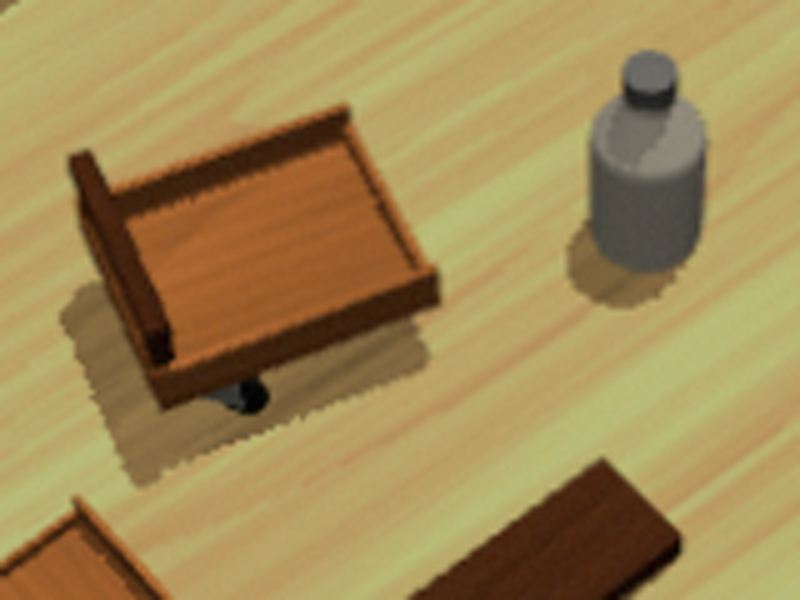

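View pics/cB.png

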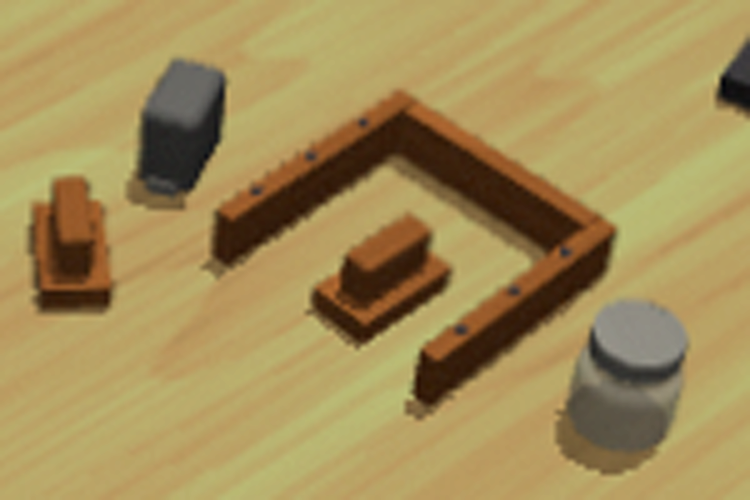

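Caddy meant: scene (211,262). The tray's corners will be fitted to the given size, which the other two at (121,267) and (174,338) are visibly smaller than. Block meant: (361,164) in the bay, farthest from the base, versus (299,157). The crops confirm both. In crop A the glue bottle is at about (648,170) and the plank is below right. In crop B the tape is at (183,125) and the jar at (635,380).

```bash
cat >> h.py <<'E'
from scipy.optimize import least_squares
def fit(d,pts,uv,x0):
    pts=np.array(pts)/1000.; uv=np.array(uv)
    def f(p):
        c,s=np.cos(p[2]),np.sin(p[2]); W=pts.copy(); W[:,0]=p[0]+c*pts[:,0]-s*pts[:,1]; W[:,1]=p[1]+s*pts[:,0]+c*pts[:,1]
        return (pix(d,W)-uv).ravel()
    r=least_squares(f,x0,loss='soft_l1'); return np.r_[r.x[:2],np.degrees(r.x[2])].round(4), r.fun.reshape(-1,2).round(1).tolist()
E
python3 - <<'E'
from h import *
d=load('pics/s0.png')
A=lambda L:np.array(L)/5.+[160,210]
B=lambda L:np.array(L)/5.+[285,110]
print('caddy',fit(d,[(75,60,64),(75,-60,64),(-75,-60,64),(-74,60,100),(-60,60,100),(-60,-60,100),(-74,-60,100)],A([(348,105),(438,270),(163,378),(72,157),(92,150),(172,352),(152,360)]),[.52,-.28,1.57]))
print('bay',fit(d,[(-80,90,40),(95,90,40),(95,-90,40),(-80,-90,40),(-80,-75,40),(-80,90,0),(-80,75,40)],B([(217,212),(402,90),(615,230),(440,362),(420,352),(217,268),(237,220)]),[.49,.3,1.57]))
print('block',fit(d,[(-40,22,18),(-40,-22,18),(40,-22,18),(-40,-22,0),(-30,11,48),(-30,-11,48),(30,-11,48),(30,11,48)],B([(312,292),(360,330),(450,270),(360,345),(345,262),(365,275),(432,237),(410,215)]),[.49,.29,1.57]))
print('glue',world(d,A([(650,65)]),.13),'jar',world(d,B([(640,325)]),.07))
print('tape top',world(d,B([(175,60),(225,70),(200,122),(143,112)]),.062),world(d,B([(147,185),(190,190)]),0))
print('plank',world(d,A([(602,460),(682,540)]),.019), world(d,[(230,337),(249,355)],.019))
E
```

```text
caddy (array([ 0.5225, -0.2765, 77.2784]), [[0.0, -0.1], [1.1, 0.5], [-1.0, 1.3], [-1.1, 0.7], [0.2, 0.2], [1.2, -4.3], [-0.4, -3.8]])
bay (array([ 0.4842,  0.3215, 93.5566]), [[-0.1, -0.2], [-0.0, 0.1], [1.5, -0.1], [0.2, 0.6], [0.3, -0.1], [-1.0, -1.8], [-0.5, 0.7]])
block (array([ 0.4927,  0.2894, 91.0028]), [[-0.3, -0.2], [0.5, 0.0], [0.5, 0.4], [-0.2, 1.3], [-1.0, -1.0], [0.3, 0.3], [0.5, -0.7], [-0.4, -0.1]])
glue [[ 0.60129149 -0.08860034  0.13      ]] jar [[0.64791569 0.33723786 0.07      ]]
tape top [[0.29354117 0.29648948 0.062     ]
 [0.32097222 0.31457095 0.062     ]
 [0.3489952  0.26693259 0.062     ]
 [0.31953194 0.245702   0.062     ]] [[0.32167554 0.25120743 0.        ]
 [0.34258163 0.26947424 0.        ]]
plank [[ 0.70860765 -0.20659775  0.019     ]
 [ 0.76734867 -0.20552358  0.019     ]] [[ 0.70901576 -0.35831506  0.019     ]
 [ 0.77346369 -0.35190348  0.019     ]]
```

Request:
apply_moves(increments=[{"x":28,"y":28,"roll":7},{"x":28,"y":28,"roll":7},{"x":28,"y":28,"roll":7},{"x":28,"y":28,"roll":7},{"x":28,"y":28,"roll":7},{"x":28,"y":28,"roll":7},{"x":28,"y":28,"roll":7},{"x":28,"y":28,"roll":7}])

```text
validation failed for argument at $.in...
```

Request:
apply_moves(increments=[{"x":15,"y":36,"roll":7},{"x":15,"y":36,"roll":7},{"x":15,"y":36,"roll":4},{"x":10,"y":38},{"y":40},{"y":40},{"y":40},{"y":40}])

```text
validation failed for argument at $.in...
```

Request:
apply_moves(increments=[{"x":28,"y":28,"z":0,"roll":7,"jaw":100},{"x":28,"y":28,"z":0,"roll":7,"jaw":100},{"x":28,"y":28,"z":0,"roll":7,"jaw":100},{"x":28,"y":28,"z":0,"roll":7,"jaw":100},{"x":28,"y":28,"z":0,"roll":7,"jaw":100},{"x":28,"y":28,"z":0,"roll":7,"jaw":100},{"x":28,"y":28,"z":0,"roll":7,"jaw":100},{"x":28,"y":28,"z":0,"roll":7,"jaw":100}])

```text
clock: 0.77
tool_pos: [0.4041, -0.3685, 0.2191]
ee_rot: [-0.0, 0.99, -0.141, -0.002]
ft_force: [0.8, -0.4, 0.6]
opening: 0.0879
```

Request:
apply_moves(increments=[{"x":15,"y":38,"z":0,"roll":7,"jaw":100},{"x":15,"y":38,"z":0,"roll":7,"jaw":100},{"x":15,"y":38,"z":0,"roll":3,"jaw":100},{"x":15,"y":38,"z":0,"roll":0,"jaw":100},{"x":15,"y":38,"z":0,"roll":0,"jaw":100},{"x":10,"y":40,"z":0,"roll":0,"jaw":100},{"x":5,"y":41,"z":0,"roll":0,"jaw":100},{"x":0,"y":41,"z":0,"roll":0,"jaw":100}])

```text
clock: 1.43
tool_pos: [0.4981, -0.0517, 0.218]
ee_rot: [0.0, 1.0, 0.015, -0.001]
ft_force: [0.6, 0.6, -0.1]
opening: 0.0875
```

Request:
apply_moves(increments=[{"x":0,"y":41,"z":0,"roll":0,"jaw":100},{"x":0,"y":41,"z":0,"roll":0,"jaw":100},{"x":0,"y":41,"z":0,"roll":0,"jaw":100},{"x":0,"y":41,"z":0,"roll":0,"jaw":100},{"x":0,"y":41,"z":0,"roll":0,"jaw":100},{"x":0,"y":41,"z":0,"roll":0,"jaw":100},{"x":0,"y":40,"z":0,"roll":0,"jaw":100},{"x":0,"y":0,"z":0,"roll":0,"jaw":100}])

```text
clock: 2.1
tool_pos: [0.4941, 0.2459, 0.2169]
ee_rot: [-0.0, 1.0, 0.017, -0.001]
ft_force: [-0.0, -0.3, 0.5]
opening: 0.0877
```

Run:
```python
from h import *
st(); a=snap('wrist','pics/w0.png')
```

```text
{'clock': 2.1, 'qpos': [0.4393, 0.3245, 1.7965, 0.0021, 1.0225, 0.4044], 'tool_pos': [0.4941, 0.2459, 0.2169], 'ee_rot': [-0.0004, 0.9999, 0.0169, -0.0012], 'ft_force': [-0.0355, -0.2999, 0.5353], 'opening': 0.0877}
```

View pics/w0.png

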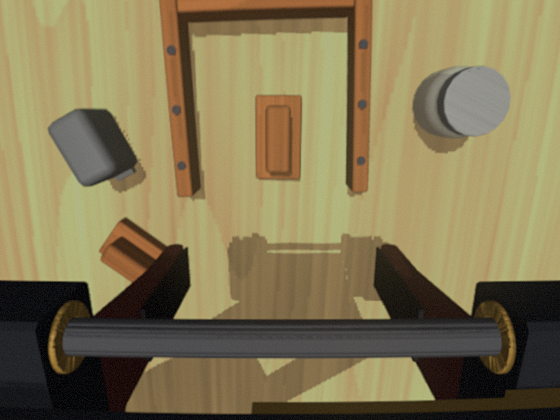

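Run:
```python
from h import *
d=load('pics/w0.png')
print('bay',fit(d,[(-80,90,40),(-80,75,40),(-80,-90,40),(-80,-75,40),(80,75,40),(80,-75,40)],[(178,196),(191,195),(368,192),(354,191),(177,13),(355,9)],[.49,.32,1.6]))
print('block',fit(d,[(40,22,18),(40,-22,18),(-40,-22,18),(-40,22,18),(30,11,48),(30,-11,48),(-30,-11,48),(-30,11,48)],[(256,96),(301,96),(301,179),(256,179),(266,106),(291,106),(291,174),(267,174)],[.49,.29,1.57]))
print('jar',world(d,[(475,101)],.07))
print('tape',world(d,[(68,112),(110,110),(133,158),(92,183)],.062), 'blk2',world(d,[(125,220),(100,257)],.018))
```

```text
bay (array([ 0.48  ,  0.3221, 93.5075]), [[-0.8, 0.7], [1.9, 1.3], [0.0, -0.3], [-1.9, 1.1], [0.7, -0.8], [0.0, -2.5]])
block (array([ 0.4892,  0.2925, 91.9686]), [[-0.7, -0.5], [1.2, -0.6], [0.1, 0.5], [0.7, 0.5], [-0.2, -0.2], [0.1, -0.2], [-0.2, 0.3], [-0.6, 0.3]])
jar [[0.64886974 0.33261835 0.07      ]]
tape [[0.30983761 0.31263513 0.062     ]
 [0.34658258 0.31495655 0.062     ]
 [0.36388855 0.2749758  0.062     ]
 [0.32542204 0.2518317  0.062     ]] blk2 [[0.33356855 0.20517285 0.018     ]
 [0.30316587 0.16310161 0.018     ]]
```

Request:
apply_moves(increments=[{"x":-2,"y":35,"z":0,"roll":0,"jaw":55},{"x":-2,"y":11,"z":-30,"roll":0,"jaw":55},{"x":0,"y":0,"z":-36,"roll":0,"jaw":55},{"x":0,"y":0,"z":-36,"roll":0,"jaw":55},{"x":0,"y":0,"z":-36,"roll":0,"jaw":55},{"x":0,"y":0,"z":-25,"roll":0,"jaw":55},{"x":0,"y":0,"z":-15,"roll":0,"jaw":55},{"x":0,"y":0,"z":0,"roll":0,"jaw":55}])

```text
clock: 2.82
tool_pos: [0.49, 0.284, 0.0328]
ee_rot: [0.001, 1.0, 0.016, -0.0]
ft_force: [-1.3, -1.5, 0.3]
opening: 0.0481
```

Request:
apply_moves(increments=[{"x":0,"y":6,"z":-9,"roll":0,"jaw":55},{"x":0,"y":1,"z":0,"roll":0,"jaw":0},{"x":0,"y":0,"z":0,"roll":0,"jaw":0},{"x":0,"y":0,"z":0,"roll":0,"jaw":0},{"x":0,"y":0,"z":0,"roll":0,"jaw":0},{"x":0,"y":0,"z":0,"roll":0,"jaw":0}], force=20)

```text
clock: 3.32
tool_pos: [0.4923, 0.2898, 0.0265]
ee_rot: [0.001, 1.0, 0.015, 0.001]
ft_force: [0.1, 0.4, -0.7]
opening: 0.0218
```

Request:
apply_moves(increments=[{"x":0,"y":0,"z":20,"roll":0,"jaw":0},{"x":0,"y":0,"z":40,"roll":0,"jaw":0},{"x":0,"y":0,"z":40,"roll":0,"jaw":0},{"x":0,"y":0,"z":40,"roll":0,"jaw":0},{"x":0,"y":-20,"z":35,"roll":0,"jaw":0},{"x":0,"y":-40,"z":5,"roll":0,"jaw":0},{"x":0,"y":-41,"z":0,"roll":0,"jaw":0},{"x":0,"y":-41,"z":0,"roll":0,"jaw":0}])

```text
clock: 3.98
tool_pos: [0.4927, 0.15, 0.2205]
ee_rot: [-0.001, 1.0, 0.02, 0.007]
ft_force: [0.8, 0.5, -0.9]
opening: 0.022
```

Request:
apply_moves(increments=[{"x":0,"y":-41,"z":0,"roll":-3,"jaw":0},{"x":0,"y":-41,"z":0,"roll":-3,"jaw":0},{"x":0,"y":-41,"z":0,"roll":-3,"jaw":0},{"x":0,"y":-41,"z":0,"roll":-3,"jaw":0},{"x":0,"y":-41,"z":0,"roll":-3,"jaw":0},{"x":0,"y":-41,"z":0,"roll":0,"jaw":0},{"x":0,"y":-40,"z":0,"roll":0,"jaw":0},{"x":0,"y":0,"z":0,"roll":0,"jaw":0}])

```text
clock: 4.65
tool_pos: [0.4914, -0.1488, 0.2292]
ee_rot: [0.001, 0.993, -0.117, 0.016]
ft_force: [-0.6, 0.5, 0.1]
opening: 0.0215
```

Run:
```python
from h import *
st(); a=snap('wrist','pics/w1.png')
```

```text
{'clock': 4.65, 'qpos': [-0.32, 0.2365, 1.8887, 0.0055, 0.9847, -0.088], 'tool_pos': [0.4914, -0.1488, 0.2292], 'ee_rot': [0.0009, 0.993, -0.1172, 0.016], 'ft_force': [-0.6038, 0.4935, 0.0706], 'opening': 0.0215}
```

View pics/w1.png

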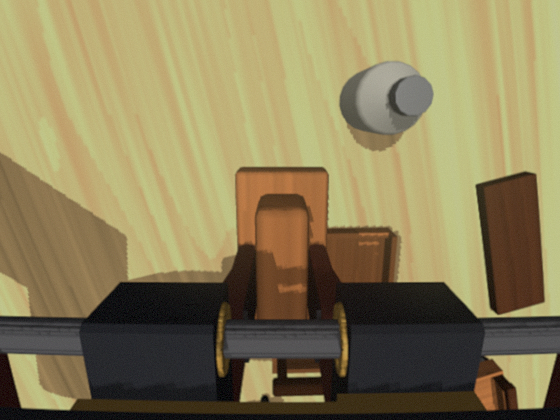

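The block is held straight in the jaws, seen at (282,215). The glue is at (395,97) and the caddy's nose-right corner at (398,230).

Run:
```python
from h import *
d=load('pics/w1.png'); print(world(d,[(398,230)],.064), world(d,[(392,232)],.052), world(d,[(410,95)],.13))
g=load('pics/d0.png');c,s=np.cos(np.radians(77.3)),np.sin(np.radians(77.3))
print(pix(d,[[.5225+.075*c+.06*s,-.2765+.075*s-.06*c,.064]]))
print('bar',.5225-.067*c,-.2765-.067*s)
a=cv2.imread('pics/d0.png')[140:220,260:360]; a=cv2.resize(a,None,fx=8,fy=7,interpolation=2)
a=cv2.resize(cv2.imread('pics/d0.png')[140:220,260:360],None,fx=7,fy=7,interpolation=cv2.INTER_CUBIC); cv2.imwrite('pics/cD.png',np.clip(a*1.4,0,255).astype('uint8'))
```

```text
[[ 0.59495584 -0.21073039  0.064     ]] [[ 0.59220072 -0.21611013  0.052     ]] [[ 0.59998795 -0.089239    0.13      ]]
[[401.52237214 235.0095403 ]]
bar 0.5077703043083599 -0.34186081444437244
```

View pics/cD.png

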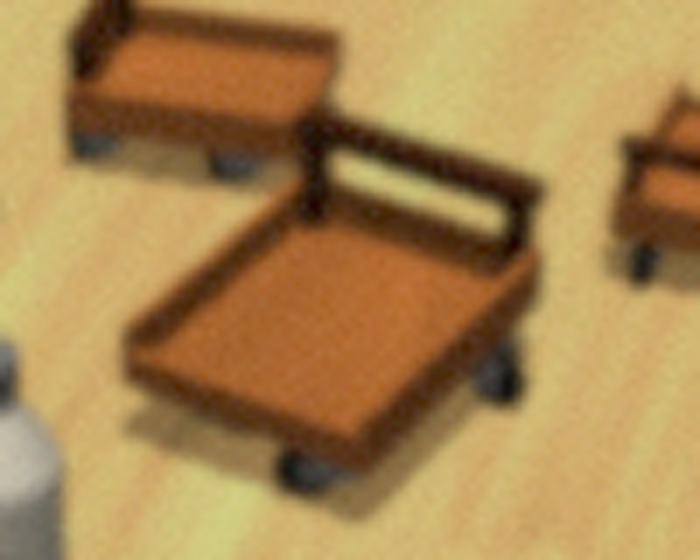

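Run:
```python
from h import *
g=load('pics/d0.png'); A=lambda L:np.array(L)/7.+[260,140]
print(fit(g,[(75,-60,64),(75,60,64),(-75,60,64),(-60,60,100),(-60,-60,100)],A([(128,333),(365,437),(541,255),(540,186),(305,118)]),[.52,-.28,1.35]))
```

```text
(array([ 0.512 , -0.2677, 75.4726]), [[-0.9, -0.3], [0.7, -1.4], [1.4, 0.3], [-0.0, 2.2], [-1.1, -0.1]])
```

Request:
apply_moves(increments=[{"x":8,"y":-35,"z":0,"roll":0,"jaw":0},{"x":8,"y":-35,"z":0,"roll":0,"jaw":0},{"x":8,"y":-35,"z":0,"roll":0,"jaw":0},{"x":3,"y":-15,"z":-15,"roll":0,"jaw":0},{"x":1,"y":-3,"z":-35,"roll":0,"jaw":0},{"x":0,"y":0,"z":-35,"roll":0,"jaw":0},{"x":0,"y":0,"z":-30,"roll":0,"jaw":0},{"x":0,"y":0,"z":0,"roll":0,"jaw":0}])

```text
clock: 5.37
tool_pos: [0.5233, -0.2704, 0.1172]
ee_rot: [0.002, 0.993, -0.115, 0.022]
ft_force: [-0.4, 0.0, -0.8]
opening: 0.0219
```

Run:
```python
from h import *
st(); a=snap('scene','pics/s1.png'); a=cv2.imread('pics/s1.png')[205:305,150:270]; a=cv2.resize(a,None,fx=6,fy=6,interpolation=cv2.INTER_CUBIC); cv2.imwrite('pics/c1.png',np.clip(a*1.6,0,255).astype('uint8'))
```

```text
{'clock': 5.3667, 'qpos': [-0.5044, 0.4939, 1.8088, 0.0192, 0.797, -0.2861], 'tool_pos': [0.5233, -0.2704, 0.1172], 'ee_rot': [0.0016, 0.9931, -0.1155, 0.022], 'ft_force': [-0.4491, 0.0367, -0.8392], 'opening': 0.0219}
```

View pics/c1.png

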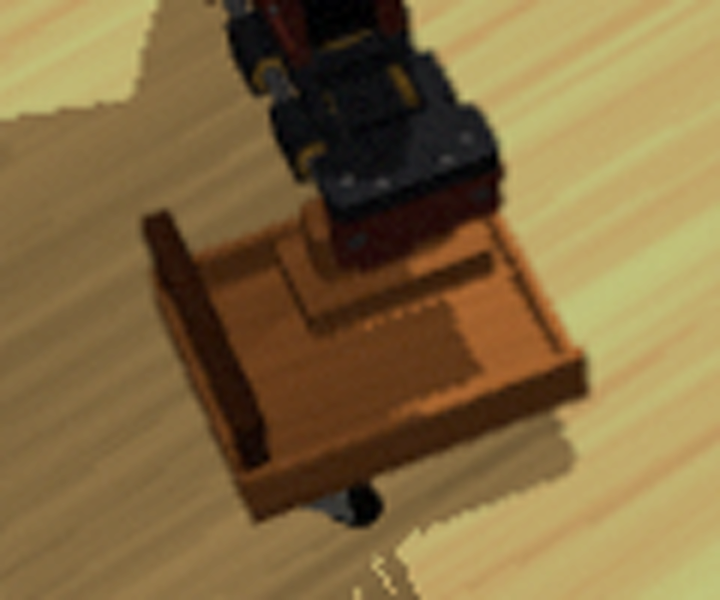

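The block hangs over the tray, its base's near edge running (315,330)–(495,265). The bar's ends are at (157,212) and (257,462), and the nose-right corner at (585,355).

Run:
```python
from h import *
P=[(75,60,64),(75,-60,64),(-75,-60,64),(-74,60,100),(-60,60,100),(-60,-60,86),(-74,-60,86)]
d=load('pics/s0.png')
print(fit(d,P,np.array([(348,105),(438,270),(161,378),(72,157),(92,150),(172,352),(152,360)])/5.+[160,210],[.52,-.28,1.3]))
d=load('pics/s1.png'); A=lambda L:np.array(L)/6.+[150,205]
print(fit(d,P[1:]+[(75,-60,42)],A([(585,355),(247,482),(147,215),(168,208),(268,457),(247,464),(585,395)]),[.52,-.28,1.3]))
# block base, bottom z ~.0907
print(fit(d,[(-40,22,109),(-40,-22,109),(40,-22,109),(40,-22,91),(-40,-22,91)],A([(278,245),(313,318),(493,252),(493,268),(315,332)]),[.52,-.28,1.3]))
```

```text
(array([ 0.5217, -0.2767, 76.8468]), [[0.0, -0.2], [0.8, 0.6], [-1.1, 1.1], [-1.2, 0.4], [0.1, -0.2], [1.4, -1.2], [-0.1, -0.7]])
(array([ 0.5217, -0.2773, 76.3429]), [[0.6, 0.8], [-0.6, 1.3], [-1.4, 0.8], [0.4, 0.1], [0.7, -1.9], [-1.4, -1.0], [1.0, -0.7]])
(array([ 0.5258, -0.2662, 77.9528]), [[-1.2, -0.9], [-0.3, -0.1], [0.3, -1.1], [0.8, 0.7], [0.2, 2.0]])
```

Request:
apply_moves(increments=[{"x":-4,"y":-6,"z":0,"roll":0,"jaw":0},{"x":-1,"y":-1,"z":-20,"roll":0,"jaw":0},{"x":0,"y":0,"z":-15,"roll":0,"jaw":0},{"x":0,"y":0,"z":-5,"roll":0,"jaw":0},{"x":0,"y":0,"z":0,"roll":0,"jaw":0}])

```text
clock: 5.83
tool_pos: [0.5252, -0.279, 0.0893]
ee_rot: [0.005, 0.993, -0.113, 0.03]
ft_force: [1.2, -0.1, -0.5]
opening: 0.022
```

Request:
apply_moves(increments=[{"x":-6,"y":0,"z":-12,"roll":0,"jaw":0},{"x":-2,"y":0,"z":-5,"roll":0,"jaw":0}])

```text
clock: 6.0
tool_pos: [0.5201, -0.2802, 0.0769]
ee_rot: [0.006, 0.993, -0.112, 0.033]
ft_force: [-0.3, 0.3, -2.2]
opening: 0.0219
```

Request:
apply_moves(increments=[{"x":0,"y":1,"z":-6,"roll":0,"jaw":0},{"x":0,"y":1,"z":-2,"roll":0,"jaw":0}])

```text
clock: 6.17
tool_pos: [0.5214, -0.2789, 0.0711]
ee_rot: [0.007, 0.993, -0.112, 0.035]
ft_force: [-0.0, 1.2, -1.0]
opening: 0.0214
```

Request:
apply_moves(increments=[{"x":-1,"y":0,"z":-3,"roll":0,"jaw":0},{"x":0,"y":0,"z":0,"roll":0,"jaw":45},{"x":0,"y":0,"z":0,"roll":0,"jaw":45},{"x":0,"y":0,"z":25,"roll":0,"jaw":45}])

```text
clock: 6.5
tool_pos: [0.5196, -0.2779, 0.0915]
ee_rot: [0.006, 0.993, -0.112, 0.033]
ft_force: [-1.0, -0.1, 0.2]
opening: 0.0376
```

Request:
apply_moves(increments=[{"x":0,"y":0,"z":35,"roll":0,"jaw":45},{"x":0,"y":0,"z":35,"roll":-7,"jaw":45},{"x":0,"y":0,"z":20,"roll":-7,"jaw":45}])

```text
clock: 6.75
tool_pos: [0.5183, -0.2774, 0.1837]
ee_rot: [0.009, 0.972, -0.235, 0.03]
ft_force: [0.2, -0.1, -0.0]
opening: 0.0394
```

Request:
apply_moves(increments=[{"x":-3,"y":-15,"z":0,"roll":-7.1,"jaw":45},{"x":-3,"y":-15,"z":0,"roll":-7.1,"jaw":45},{"x":-3,"y":-15,"z":0,"roll":-7.1,"jaw":45},{"x":-3,"y":-15,"z":0,"roll":-7.1,"jaw":45},{"x":-2,"y":-3,"z":0,"roll":-7.1,"jaw":45},{"x":0,"y":0,"z":0,"roll":-7.1,"jaw":45},{"x":0,"y":0,"z":0,"roll":-7.1,"jaw":45},{"x":0,"y":0,"z":0,"roll":-7.1,"jaw":45}])

```text
clock: 7.42
tool_pos: [0.5079, -0.3458, 0.1957]
ee_rot: [0.026, 0.74, -0.672, 0.03]
ft_force: [-0.2, 0.3, -0.7]
opening: 0.0395
```

```bash
cat >> h.py <<'E'
from scipy.spatial.transform import Rotation as Ro
def tool():
    o=arm.get_obs(); w,x,y,z=o['ee_rot']; R=Ro.from_quat([x,y,z,w]).as_matrix()
    print('t',round(float(o['clock']),2),'p',np.round(np.array(o['tool_pos'])*1000,1),'jawyaw',round(np.degrees(np.arctan2(R[1,0],R[0,0])),1),'zdir',R[:2,2].round(4),'F',np.round(o['ft_force'],1),'M',np.round(o['wrist_torque'],2),'q',np.round(o['qpos'],3),'op',round(float(o['opening']),4))
    return R
E
python3 -c "
from h import *
tool()"
```

```text
t 7.42 p [ 507.9 -345.8  195.7] jawyaw -84.5 zdir [ 0.009  -0.0782] F [-0.2  0.3 -0.7] M [0.03 0.01 0.01] q [-0.587  0.418  1.712 -0.073  0.963  0.929] op 0.0395
```

Request:
apply_moves(increments=[{"x":0,"y":0,"z":0,"roll":-4,"jaw":45},{"x":0,"y":0,"z":0,"roll":-4,"jaw":45},{"x":0,"y":0,"z":0,"roll":-4,"jaw":45},{"x":0,"y":0,"z":0,"roll":0,"jaw":45},{"x":0,"y":0,"z":0,"roll":0,"jaw":45}])

```text
clock: 7.83
tool_pos: [0.5084, -0.3461, 0.1971]
ee_rot: [-0.029, -0.66, 0.751, -0.027]
ft_force: [0.2, 0.8, -0.2]
opening: 0.0392
```

```bash
python3 -c "
from h import *
tool()"
```

```text
t 7.83 p [ 508.4 -346.1  197.1] jawyaw -97.4 zdir [-0.0075 -0.0793] F [ 0.2  0.8 -0.2] M [0.11 0.06 0.01] q [-0.582  0.423  1.7   -0.085  0.983  1.164] op 0.0392
```

Request:
apply_moves(increments=[{"x":0,"y":0,"z":0,"roll":7.1,"jaw":45},{"x":0,"y":0,"z":0,"roll":7.1,"jaw":45},{"x":0,"y":0,"z":0,"roll":7.1,"jaw":45},{"x":0,"y":0,"z":0,"roll":7.1,"jaw":45},{"x":0,"y":0,"z":0,"roll":7.1,"jaw":45},{"x":0,"y":0,"z":0,"roll":7.1,"jaw":45},{"x":0,"y":0,"z":0,"roll":7.1,"jaw":45},{"x":0,"y":0,"z":0,"roll":7.1,"jaw":45}])

```text
clock: 8.5
tool_pos: [0.5088, -0.3456, 0.1982]
ee_rot: [0.013, 0.94, -0.339, 0.039]
ft_force: [0.2, -0.4, 0.3]
opening: 0.0394
```

```bash
python3 -c "
from h import *
tool()"
```

```text
t 8.5 p [ 508.8 -345.6  198.2] jawyaw -39.7 zdir [ 0.0643 -0.0499] F [ 0.2 -0.4  0.3] M [-0.02 -0.01  0.05] q [-0.614  0.402  1.73  -0.005  0.928  0.082] op 0.0394
```

Request:
apply_moves(increments=[{"x":0,"y":0,"z":0,"roll":7.1,"jaw":45},{"x":0,"y":0,"z":0,"roll":7.1,"jaw":45},{"x":0,"y":0,"z":0,"roll":7.1,"jaw":45},{"x":0,"y":0,"z":0,"roll":7.1,"jaw":45},{"x":0,"y":0,"z":0,"roll":7.1,"jaw":45},{"x":0,"y":0,"z":0,"roll":7.1,"jaw":45},{"x":0,"y":0,"z":0,"roll":7.1,"jaw":45},{"x":0,"y":0,"z":0,"roll":7.1,"jaw":45}])

```text
clock: 9.17
tool_pos: [0.508, -0.3453, 0.1994]
ee_rot: [-0.007, 0.987, 0.153, 0.041]
ft_force: [0.1, -0.4, 0.4]
opening: 0.0396
```

```bash
python3 -c "
from h import *
tool()"
```

```text
t 9.17 p [ 508.  -345.3  199.4] jawyaw 17.6 zdir [0.0795 0.026 ] F [ 0.1 -0.4  0.4] M [-0.05 -0.12  0.01] q [-0.651  0.413  1.709  0.083  0.973 -1.003] op 0.0396
```

Request:
apply_moves(increments=[{"x":0,"y":0,"z":0,"roll":7.1,"jaw":45},{"x":0,"y":0,"z":0,"roll":7.1,"jaw":45},{"x":0,"y":0,"z":0,"roll":7.1,"jaw":45},{"x":0,"y":0,"z":0,"roll":7.1,"jaw":45},{"x":0,"y":0,"z":0,"roll":7.1,"jaw":45},{"x":0,"y":2,"z":-15,"roll":7.1,"jaw":45},{"x":0,"y":2,"z":-20,"roll":7.1,"jaw":45},{"x":0,"y":2,"z":-20,"roll":7.1,"jaw":45}])

```text
clock: 9.83
tool_pos: [0.5103, -0.3421, 0.1492]
ee_rot: [-0.02, 0.793, 0.608, 0.037]
ft_force: [0.9, -0.1, 0.2]
opening: 0.0398
```

Run:
```python
from h import *
tool(); snap('wrist','pics/w2.png'); tool()
```

```text
t 9.83 p [ 510.3 -342.1  149.2] jawyaw 74.9 zdir [0.0333 0.0765] F [ 0.9 -0.1  0.2] M [-0.03 -0.18  0.04] q [-0.651  0.505  1.694  0.099  0.965 -2.015] op 0.0398
t 9.88 p [ 508.5 -340.4  145. ] jawyaw 75.3 zdir [0.028  0.0803] F [-1.5  1.1 -2.9] M [ 0.04 -0.09 -0.03] q [-0.65   0.51   1.697  0.099  0.964 -2.022] op 0.0394
```

View pics/w2.png

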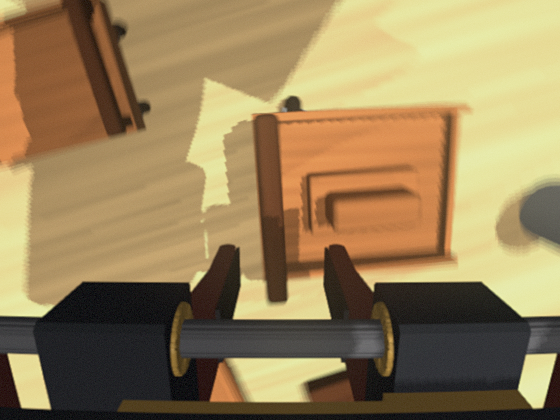

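The block lies flat near the tray's middle, its base spanning about (305–418, 170–235) within an interior of about (283–445, 120–262). The bar runs from (266,115) to (277,299).

Run:
```python
from h import *
d=load('pics/w2.png')
r=fit(d,[(-74,60,100),(-60,60,100),(-60,-60,100),(-74,-60,100),(75,60,64),(75,-60,64)],[(255,115),(277,114),(287,299),(266,300),(469,107),(456,262)],[.52,-.275,1.34]);print(r)
x,y,a=r[0];a=np.radians(a)
print('bar',x-.067*np.cos(a),y-.067*np.sin(a))
b=fit(d,[(40,22,60),(-40,22,60),(-40,-22,60),(30,11,90),(-30,11,90),(-30,-11,90)],[(416,167),(307,175),(307,232),(418,186),(328,194),(334,230)],[.52,-.275,1.34]);print(b)
```

```text
(array([ 0.5148, -0.2759, 77.6644]), [[-2.7, -0.6], [0.6, -0.9], [-0.0, 6.9], [-0.8, 7.7], [1.7, -3.1], [0.9, 3.8]])
bar 0.5004862928673998 -0.34135317248325053
(array([ 0.5171, -0.2764, 78.7409]), [[0.2, -3.6], [-2.4, -2.9], [0.6, 0.2], [2.9, 2.6], [0.3, 2.4], [-4.7, -0.2]])
```

Request:
apply_moves(increments=[{"x":-2,"y":0,"z":-15,"roll":1,"jaw":45},{"x":-2,"y":0,"z":-15,"roll":1,"jaw":45},{"x":-2,"y":0,"z":-15,"roll":0,"jaw":45},{"x":0,"y":0,"z":-10,"roll":0,"jaw":45},{"x":0,"y":0,"z":-5,"roll":0,"jaw":45},{"x":0,"y":0,"z":0,"roll":0,"jaw":45},{"x":0,"y":0,"z":0,"roll":0,"jaw":45}])

```text
clock: 10.47
tool_pos: [0.5026, -0.3403, 0.0837]
ee_rot: [-0.024, 0.781, 0.623, 0.035]
ft_force: [-0.3, 0.5, 0.7]
opening: 0.0397
```

```bash
python3 -c "
from h import *
tool()"
```

```text
t 10.47 p [ 502.6 -340.3   83.7] jawyaw 77.2 zdir [0.0253 0.0819] F [-0.3  0.5  0.7] M [-0.03 -0.21 -0.02] q [-0.656  0.591  1.731  0.107  0.852 -2.075] op 0.0397
```

Request:
apply_moves(increments=[{"x":0,"y":0,"z":-7,"roll":0,"jaw":45},{"x":0,"y":0,"z":-1,"roll":0,"jaw":45},{"x":0,"y":0,"z":0,"roll":0,"jaw":0},{"x":0,"y":0,"z":0,"roll":0,"jaw":0},{"x":0,"y":0,"z":0,"roll":0,"jaw":0},{"x":0,"y":0,"z":0,"roll":0,"jaw":0},{"x":0,"y":0,"z":0,"roll":0,"jaw":0}], force=12)

```text
clock: 11.05
tool_pos: [0.5045, -0.3416, 0.0782]
ee_rot: [-0.022, 0.781, 0.623, 0.036]
ft_force: [-0.0, -0.1, -3.1]
opening: 0.0141
```

```bash
python3 -c "
from h import *
tool()"
```

```text
t 11.05 p [ 504.5 -341.6   78.2] jawyaw 77.2 zdir [0.0296 0.0786] F [-0.  -0.1 -3.1] M [-0.15 -0.17 -0.03] q [-0.656  0.6    1.731  0.108  0.838 -2.076] op 0.0141
```

Request:
apply_moves(increments=[{"x":0,"y":0,"z":-2,"roll":0,"jaw":0},{"x":0,"y":0,"z":-1,"roll":0,"jaw":0},{"x":0,"y":0,"z":-0.5,"roll":0,"jaw":0}])

```text
clock: 11.3
tool_pos: [0.5066, -0.3434, 0.0775]
ee_rot: [-0.019, 0.781, 0.623, 0.037]
ft_force: [0.1, 0.1, 3.8]
opening: 0.0143
```

```bash
python3 -c "
from h import *
tool(); snap('side','pics/d1.png'); a=cv2.imread('pics/d1.png')[130:220,250:350]; a=cv2.resize(a,None,fx=7,fy=6.6,interpolation=cv2.INTER_CUBIC); cv2.imwrite('pics/cD1.png',np.clip(a*1.4,0,255).astype('uint8'))
tool()"
```

```text
t 11.3 p [ 506.6 -343.4   77.5] jawyaw 77.2 zdir [0.0341 0.0749] F [0.1 0.1 3.8] M [ 0.04 -0.08  0.05] q [-0.656  0.602  1.729  0.109  0.832 -2.077] op 0.0143
t 11.35 p [ 506.7 -343.5   77.5] jawyaw 77.2 zdir [0.0343 0.0747] F [-0.1 -0.3  5.5] M [-0.08 -0.12 -0.  ] q [-0.656  0.602  1.729  0.109  0.832 -2.077] op 0.0144
```

View pics/cD1.png

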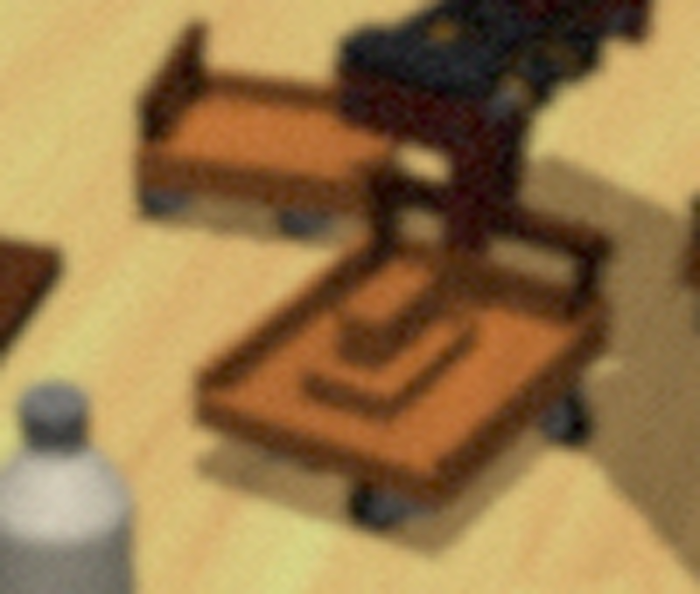

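The side view shows the caddy level with its wheels on the bench, the block in the middle of the tray at about (390,345), and the jaws on the bar at (470,230). Now I start pushing.

Request:
apply_moves(increments=[{"x":-1,"y":4,"z":-0.4,"roll":0,"jaw":0},{"x":-2,"y":8,"z":-0.4,"roll":1,"jaw":0},{"x":-2,"y":8,"z":-0.4,"roll":1,"jaw":0},{"x":-2,"y":8,"z":-0.4,"roll":1,"jaw":0}], force=20)

```text
clock: 11.68
tool_pos: [0.5017, -0.3169, 0.0778]
ee_rot: [-0.016, 0.763, 0.645, 0.037]
ft_force: [0.8, -1.4, 6.0]
opening: 0.0144
```

```bash
python3 -c "
from h import *
tool()"
```

```text
t 11.68 p [ 501.7 -316.9   77.8] jawyaw 80.4 zdir [0.0363 0.0713] F [ 0.8 -1.4  6. ] M [-0.41 -0.06 -0.02] q [-0.625  0.578  1.777  0.11   0.801 -2.104] op 0.0144
```

Tracking is good and the down force is steady. Continuing.

Request:
apply_moves(increments=[{"x":-2,"y":8,"z":-0.3,"roll":1,"jaw":0},{"x":-2,"y":8,"z":-0.3,"roll":1,"jaw":0},{"x":-2,"y":8,"z":-0.3,"roll":1,"jaw":0},{"x":-2,"y":8,"z":-0.3,"roll":1,"jaw":0},{"x":-2,"y":8,"z":-0.3,"roll":1,"jaw":0},{"x":-2,"y":8,"z":-0.3,"roll":1,"jaw":0},{"x":-2,"y":8,"z":-0.3,"roll":1,"jaw":0},{"x":-2,"y":8,"z":-0.3,"roll":1,"jaw":0}])

```text
clock: 12.35
tool_pos: [0.4857, -0.2468, 0.0779]
ee_rot: [-0.015, 0.71, 0.703, 0.036]
ft_force: [0.6, -1.8, 6.1]
opening: 0.0144
```

```bash
cat >> h.py <<'E'
def cad():
    R=tool(); p=np.array(arm.get_obs()['tool_pos'])-.019*R[:,2]; th=np.arctan2(R[1,0],R[0,0]); o=p[:2]+.067*np.array([np.cos(th),np.sin(th)])
    b=np.radians(93.5); u=np.array([np.cos(b),np.sin(b)]); v=o-[.482,.322]
    print('bar',(p[:2]*1000).round(1),'origin',(o*1000).round(1),'head',np.degrees(th).round(1),'in bay x,y mm',(v@u*1000).round(1),((v@[-u[1],u[0]])*1000).round(1))
E
python3 -c "
from h import *
cad()"
```

```text
t 12.35 p [ 485.7 -246.8   77.9] jawyaw 89.5 zdir [0.0307 0.0714] F [ 0.6 -1.8  6.1] M [-0.43 -0.15  0.02] q [-0.536  0.524  1.889  0.114  0.742 -2.181] op 0.0144
bar [ 485.2 -248.1] origin [ 485.8 -181.1] head 89.5 in bay x,y mm -502.4 27.0
```

Request:
apply_moves(increments=[{"x":-4,"y":5,"z":-0.3,"roll":1,"jaw":0},{"x":-4,"y":5,"z":-0.3,"roll":1,"jaw":0},{"x":-4,"y":6,"z":-0.3,"roll":1,"jaw":0},{"x":-3,"y":8,"z":-0.3,"roll":0.5,"jaw":0},{"x":-1,"y":8,"z":-0.3,"roll":0,"jaw":0},{"x":0,"y":8,"z":-0.3,"roll":0,"jaw":0},{"x":0,"y":8,"z":-0.3,"roll":0,"jaw":0},{"x":0,"y":8,"z":-0.3,"roll":0,"jaw":0}])

```text
clock: 13.02
tool_pos: [0.4688, -0.1845, 0.0778]
ee_rot: [-0.013, 0.682, 0.73, 0.036]
ft_force: [-0.2, -2.0, 8.6]
opening: 0.0143
```

```bash
python3 -c "
from h import *
cad()"
```

```text
t 13.02 p [ 468.8 -184.5   77.8] jawyaw 93.9 zdir [0.0301 0.0701] F [-0.2 -2.   8.6] M [-0.46  0.09  0.03] q [-0.445  0.478  1.984  0.121  0.686 -2.177] op 0.0143
bar [ 468.2 -185.8] origin [ 463.6 -118.9] head 93.9 in bay x,y mm -439.0 45.3
```

Request:
apply_moves(increments=[{"x":0,"y":12,"z":0,"roll":0,"jaw":0},{"x":0,"y":12,"z":0,"roll":0,"jaw":0},{"x":0,"y":12,"z":-0.2,"roll":0,"jaw":0},{"x":0,"y":12,"z":-0.2,"roll":0,"jaw":0},{"x":0,"y":12,"z":-0.2,"roll":0,"jaw":0},{"x":1,"y":12,"z":-0.2,"roll":0,"jaw":0},{"x":1,"y":12,"z":-0.2,"roll":0,"jaw":0},{"x":2,"y":12,"z":-0.2,"roll":0,"jaw":0}])

```text
clock: 13.68
tool_pos: [0.469, -0.0794, 0.0778]
ee_rot: [-0.013, 0.68, 0.733, 0.035]
ft_force: [-0.6, -3.1, 7.8]
opening: 0.0142
```

```bash
python3 -c "
from h import *
cad()"
```

```text
t 13.68 p [469.  -79.4  77.8] jawyaw 94.4 zdir [0.0276 0.0691] F [-0.6 -3.1  7.8] M [-0.61  0.22  0.08] q [-0.241  0.444  2.053  0.124  0.638 -1.987] op 0.0142
bar [468.5 -80.8] origin [463.4 -13.9] head 94.4 in bay x,y mm -334.2 39.1
```

Request:
apply_moves(increments=[{"x":2,"y":8,"z":-0.2,"roll":-0.3,"jaw":0},{"x":4,"y":7,"z":-0.2,"roll":-0.3,"jaw":0},{"x":5,"y":7,"z":-0.2,"roll":-0.3,"jaw":0},{"x":5,"y":7,"z":-0.2,"roll":0,"jaw":0},{"x":5,"y":7,"z":-0.2,"roll":0,"jaw":0},{"x":5,"y":7,"z":-0.2,"roll":0,"jaw":0},{"x":5,"y":7,"z":-0.2,"roll":0,"jaw":0},{"x":3,"y":7,"z":-0.2,"roll":0,"jaw":0}])

```text
clock: 14.35
tool_pos: [0.4973, -0.0113, 0.0778]
ee_rot: [-0.017, 0.682, 0.731, 0.033]
ft_force: [0.0, -2.2, 9.2]
opening: 0.0142
```

```bash
python3 -c "
from h import *
cad()"
```

```text
t 14.35 p [497.3 -11.3  77.8] jawyaw 94.0 zdir [0.0204 0.0705] F [ 0.  -2.2  9.2] M [-0.43  0.02  0.05] q [-0.092  0.466  2.009  0.118  0.656 -1.825] op 0.0142
bar [496.9 -12.7] origin [492.2  54.2] head 94.0 in bay x,y mm -267.9 6.2
```

Request:
apply_moves(increments=[{"x":1,"y":9,"z":0,"roll":-0.3,"jaw":0},{"x":1,"y":9,"z":-0.2,"roll":-0.2,"jaw":0},{"x":1,"y":9,"z":-0.2,"roll":0,"jaw":0},{"x":0,"y":9,"z":-0.2,"roll":0,"jaw":0},{"x":-0.5,"y":9,"z":-0.2,"roll":0,"jaw":0},{"x":-0.5,"y":9,"z":-0.2,"roll":0,"jaw":0},{"x":-0.5,"y":9,"z":-0.2,"roll":0,"jaw":0},{"x":-0.5,"y":9,"z":-0.2,"roll":0,"jaw":0}])

```text
clock: 15.02
tool_pos: [0.4972, 0.0697, 0.0779]
ee_rot: [-0.015, 0.683, 0.729, 0.034]
ft_force: [1.4, -2.0, 7.0]
opening: 0.014
```

```bash
python3 -c "
from h import *
cad()
snap('scene','pics/s2.png'); a=cv2.imread('pics/s2.png')
a=cv2.resize(a[100:230,240:410],None,fx=4.6,fy=4.6,interpolation=cv2.INTER_CUBIC); cv2.imwrite('pics/c2.png',np.clip(a*1.6,0,255).astype('uint8'))"
```

```text
t 15.02 p [497.2  69.7  77.9] jawyaw 93.8 zdir [0.0242 0.0705] F [ 1.4 -2.   7. ] M [-0.4  -0.26 -0.06] q [ 0.073  0.466  2.009  0.115  0.641 -1.655] op 0.014
bar [496.7  68.4] origin [492.2 135.3] head 93.8 in bay x,y mm -187.0 1.2
```

View pics/c2.png

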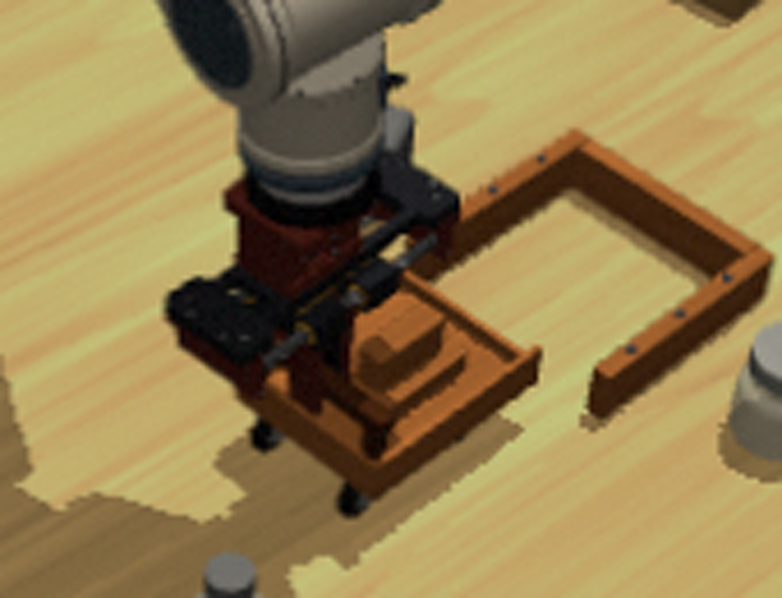

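The caddy is lined up outside the bay, its nose at about (475,315). The rear castors at (265,435) and (350,500) trail behind the tray, and the block is still in the middle at (400,340). A same-picture alignment check follows.

Run:
```python
from h import *
d=load('pics/s2.png'); A=lambda L:np.array(L)/4.6+[240,100]
r=fit(d,[(75,-60,64),(75,-60,42),(-75,-60,42),(75,60,64)],A([(540,350),(537,384),(372,500),(410,268)]),[.49,.135,1.63]); print(r)
b=fit(d,[(95,90,40),(95,-90,40),(-80,-90,40),(-80,-75,40),(-80,-75,0)],A([(578,128),(772,255),(612,378),(590,368),(590,418)]),[.48,.32,1.63]); print(b)
for bb in (b[0],[.482,.322,93.5]):
    a=np.radians(bb[2]);v=r[0][:2]-np.array(bb[:2]); print(v@[np.cos(a),np.sin(a)],v@[-np.sin(a),np.cos(a)],r[0][2]-bb[2])
```

```text
(array([ 0.4951,  0.1309, 92.7494]), [[0.7, 1.6], [0.5, -0.3], [-0.3, 0.2], [-1.0, -1.8]])
(array([ 0.4829,  0.3214, 93.6645]), [[-0.6, 0.0], [1.3, 0.2], [-0.1, 0.6], [0.7, 0.0], [-1.0, -1.3]])
-0.19089025642941093 5.601332371416384e-07 -0.9151000000000096
-0.19154329584632543 -0.0014091899542153256 -0.7506000000000057
```

Request:
apply_moves(increments=[{"x":-0.6,"y":10,"z":-0.2,"roll":0,"jaw":0},{"x":-0.6,"y":10,"z":-0.2,"roll":0,"jaw":0},{"x":-0.6,"y":10,"z":-0.2,"roll":0,"jaw":0},{"x":-0.6,"y":10,"z":-0.2,"roll":0,"jaw":0},{"x":-0.6,"y":10,"z":-0.2,"roll":0,"jaw":0},{"x":-0.6,"y":10,"z":-0.2,"roll":0,"jaw":0},{"x":-0.6,"y":10,"z":-0.2,"roll":0,"jaw":0},{"x":-0.6,"y":10,"z":-0.2,"roll":0,"jaw":0}])

```text
clock: 15.73
tool_pos: [0.4891, 0.1594, 0.0779]
ee_rot: [-0.015, 0.681, 0.731, 0.035]
ft_force: [1.4, -2.8, 6.3]
opening: 0.0142
```

```bash
python3 -c "
from h import *
cad()"
```

```text
t 15.73 p [489.1 159.4  77.9] jawyaw 94.1 zdir [0.0265 0.0717] F [ 1.4 -2.8  6.3] M [-0.5  -0.22 -0.06] q [ 0.254  0.474  1.992  0.106  0.635 -1.472] op 0.0142
bar [488.6 158. ] origin [483.7 224.9] head 94.1 in bay x,y mm -97.1 4.2
```

Request:
apply_moves(increments=[{"x":0,"y":10,"z":-0.2,"roll":0,"jaw":0},{"x":0,"y":10,"z":-0.2,"roll":-0.2,"jaw":0},{"x":0,"y":10,"z":-0.2,"roll":-0.2,"jaw":0},{"x":0,"y":10,"z":-0.2,"roll":0,"jaw":0},{"x":-0.2,"y":9,"z":-0.2,"roll":0,"jaw":0},{"x":-0.4,"y":8,"z":-0.2,"roll":0,"jaw":0},{"x":-0.4,"y":6,"z":-0.2,"roll":0,"jaw":0}])

```text
clock: 16.32
tool_pos: [0.4829, 0.2302, 0.0778]
ee_rot: [-0.015, 0.681, 0.731, 0.035]
ft_force: [2.4, -1.1, 6.9]
opening: 0.0142
```

```bash
python3 -c "
from h import *
cad()"
```

```text
t 16.32 p [482.9 230.2  77.8] jawyaw 94.1 zdir [0.0258 0.0719] F [ 2.4 -1.1  6.9] M [-0.42 -0.22  0.03] q [ 0.39   0.494  1.952  0.094  0.647 -1.325] op 0.0142
bar [482.5 228.8] origin [477.7 295.7] head 94.1 in bay x,y mm -26.0 5.9
```

Request:
apply_moves(increments=[{"x":0,"y":5,"z":-0.2,"roll":-0.1,"jaw":0},{"x":0,"y":5,"z":-0.2,"roll":-0.1,"jaw":0},{"x":0,"y":5,"z":-0.2,"roll":0,"jaw":0},{"x":-0.2,"y":4,"z":-0.2,"roll":0,"jaw":0},{"x":-0.2,"y":3,"z":-0.2,"roll":0,"jaw":0},{"x":0,"y":1,"z":-0.2,"roll":0,"jaw":0}])

```text
clock: 16.82
tool_pos: [0.4782, 0.2595, 0.0778]
ee_rot: [-0.016, 0.681, 0.732, 0.036]
ft_force: [0.5, -1.2, 7.9]
opening: 0.0142
```

Run:
```python
from h import *
cad()
snap('side','pics/d2.png'); snap('scene','pics/s3.png')
f=lambda p,x,y,w,h,k:np.clip(cv2.resize(cv2.imread(p)[y:y+h,x:x+w],None,fx=k,fy=k,interpolation=cv2.INTER_CUBIC)*1.5,0,255).astype('uint8')
A=f('pics/d2.png',180,280,130,120,3.0); B=f('pics/s3.png',315,95,130,120,3.0)
cv2.imwrite('pics/c3.png',np.hstack([A,B]))
```

```text
t 16.82 p [478.2 259.5  77.8] jawyaw 94.2 zdir [0.0256 0.0733] F [ 0.5 -1.2  7.9] M [-0.25 -0.19 -0.03] q [ 0.444  0.502  1.934  0.091  0.653 -1.27 ] op 0.0142
bar [477.7 258.1] origin [472.8 324.9] head 94.2 in bay x,y mm 3.5 9.0
```

View pics/c3.png

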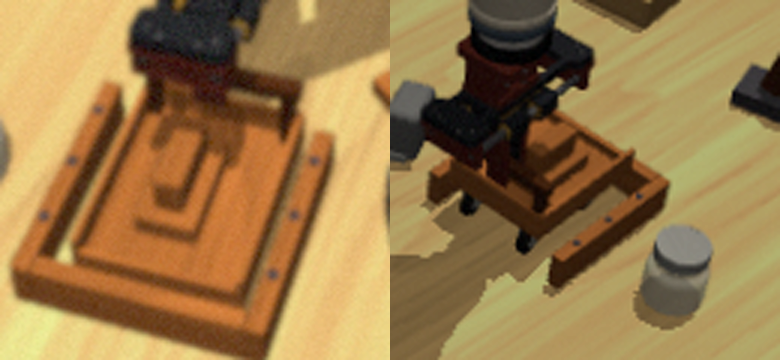

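The left half is the side view: the caddy is inside the bay with the block mid-tray at (180,185) and a wider gap on the left rail side. The right half is the scene view: nose close to the stop, castors at (468,203) and (525,240) trailing. Measuring the offset from both.

Run:
```python
from h import *
def rel(c,b):
    a=np.radians(b[2]);v=c[:2]-b[:2]; print('rel x,y mm',(v@[np.cos(a),np.sin(a)]*1000).round(1),(v@[-np.sin(a),np.cos(a)]*1000).round(1),'yaw',(c[2]-b[2]).round(1))
d=load('pics/d2.png'); A=lambda L:np.array(L)/3.+[180,280]
c=fit(d,[(75,-60,64),(75,60,64),(-75,60,64)],A([(78,240),(244,287),(302,113)]),[.475,.32,1.63])
b=fit(d,[(95,-90,40),(95,90,40),(-80,90,40),(-80,-90,40),(80,-75,40)],A([(15,270),(268,332),(334,135),(103,83),(40,258)]),[.48,.32,1.63]); print(c,b); rel(c[0],b[0])
d=load('pics/s3.png'); A=lambda L:np.array(L)/3.+[315-130,95]
c=fit(d,[(75,-60,64),(-75,-60,42),(-75,-60,64)],A([(633,150),(540,230),(538,208)]),[.475,.32,1.63])
b=fit(d,[(95,-90,40),(-80,-90,40),(-80,-75,40),(-80,-75,0)],A([(668,180),(567,260),(552,254),(552,288)]),[.48,.32,1.63]); print(c,b); rel(c[0],b[0])
```

```text
(array([ 0.4679,  0.3274, 94.3392]), [[-2.6, 0.8], [0.2, -0.7], [1.2, -0.2]]) (array([ 0.4772,  0.3248, 94.5643]), [[-1.6, 0.2], [0.6, 1.0], [0.7, -1.2], [-0.1, -0.5], [-0.1, -0.1]])
rel x,y mm 3.3 9.1 yaw -0.2
(array([ 0.4653,  0.3304, 93.0501]), [[0.6, -1.1], [-1.2, -0.2], [0.3, 1.7]]) (array([ 0.4815,  0.3192, 96.1833]), [[0.3, -0.6], [-0.2, 1.1], [0.8, 0.5], [-1.0, -1.3]])
rel x,y mm 12.9 14.9 yaw -3.1
```

The side-camera fit gives caddy x +3.3 mm, so the nose is about 2 mm from the stop, y +9 mm and yaw -0.2°. This matches the arm's own reading of +3.5, +9.0 and +0.7°. The coarse scene fit has too few corners and gives an impossible x, so I discard it. The caddy is clear of both rails. Letting go.

Request:
apply_moves(increments=[{"x":0,"y":0,"z":0.5,"roll":0,"jaw":0},{"x":0,"y":0,"z":0.5,"roll":0,"jaw":32},{"x":0,"y":0,"z":0,"roll":0,"jaw":32},{"x":0,"y":0,"z":0,"roll":0,"jaw":32},{"x":0,"y":0,"z":0,"roll":0,"jaw":32}])

```text
clock: 17.33
tool_pos: [0.4724, 0.2607, 0.0768]
ee_rot: [-0.018, 0.68, 0.732, 0.033]
ft_force: [0.4, 0.3, -0.5]
opening: 0.0278
```

```bash
python3 -c "
from h import *
cad()"
```

```text
t 17.33 p [472.4 260.7  76.8] jawyaw 94.3 zdir [0.0183 0.0717] F [ 0.4  0.3 -0.5] M [ 0.05 -0.15  0.01] q [ 0.45   0.501  1.94   0.093  0.655 -1.268] op 0.0278
bar [472.  259.3] origin [467.  326.1] head 94.3 in bay x,y mm 5.0 14.7
```

Request:
apply_moves(increments=[{"x":0,"y":0,"z":10,"roll":0,"jaw":32},{"x":0,"y":0,"z":20,"roll":0,"jaw":32},{"x":0,"y":0,"z":35,"roll":0,"jaw":32},{"x":0,"y":0,"z":40,"roll":0,"jaw":32},{"x":0,"y":-20,"z":30,"roll":0,"jaw":32},{"x":0,"y":-40,"z":5,"roll":0,"jaw":32},{"x":0,"y":-40,"z":0,"roll":0,"jaw":32},{"x":0,"y":-10,"z":0,"roll":0,"jaw":32}])

```text
clock: 18.0
tool_pos: [0.4696, 0.1484, 0.2263]
ee_rot: [-0.017, 0.678, 0.734, 0.031]
ft_force: [-0.9, -0.2, 0.2]
opening: 0.0281
```

Run:
```python
from h import *
tool(); a=load('pics/d2.png')['im']; b=snap('side','pics/d3.png'); snap('scene','pics/s4.png')
# shift of nose lip / block region between held and released pictures (side camera)
def shift(u,v,w,h,f=cv2.phaseCorrelate):
    A=cv2.cvtColor(a,cv2.COLOR_RGB2GRAY)[v:v+h,u:u+w].astype('float32');B=cv2.cvtColor(b,cv2.COLOR_RGB2GRAY)
    T=A; r=cv2.matchTemplate(B[v-12:v+h+12,u-12:u+w+12].astype('float32'),T,cv2.TM_CCOEFF_NORMED); _,m,_,p=cv2.minMaxLoc(r); return p[0]-12,p[1]-12,round(m,3)
print('block',shift(224,335,32,26),'nose',shift(212,352,50,24),'bay stop',shift(190,374,70,18))
d=load('pics/d3.png')
o=np.array([[.473,.325,.06]]); print('px per 5mm x', pix(d,o+[[.005,0,0]])-pix(d,o),'y',pix(d,o+[[0,.005,0]])-pix(d,o))
```

```text
t 18.0 p [469.6 148.4 226.3] jawyaw 94.6 zdir [0.0175 0.0693] F [-0.9 -0.2  0.2] M [ 0.04 -0.16  0.  ] q [ 0.242  0.207  1.937  0.077  0.965 -1.451] op 0.0281
block (0, 1, 0.967) nose (0, 0, 0.947) bay stop (0, 0, 0.995)
px per 5mm x [[-2.22924304 -0.66501363]] y [[-0.94270557  1.81414728]]
```

Run:
```python
from h import *
def cmp(f0,f1,boxes):
    A=cv2.cvtColor(load(f0)['im'],cv2.COLOR_RGB2GRAY).astype('float32');B=cv2.cvtColor(load(f1)['im'],cv2.COLOR_RGB2GRAY).astype('float32')
    for n,(u,v,w,h) in boxes.items():
        r=cv2.matchTemplate(B[v-8:v+h+8,u-8:u+w+8],A[v:v+h,u:u+w],cv2.TM_CCOEFF_NORMED);_,m,_,p=cv2.minMaxLoc(r);print(n,p[0]-8,p[1]-8,round(m,3))
cmp('pics/s0.png','pics/s4.png',dict(glue=(275,218,30,50),jar=(397,170,28,32),plank=(228,302,70,56),tape=(312,120,20,28)))
d=load('pics/s4.png'); c=np.array([.4725,.3255]);a=np.radians(94.2);R=np.array([[np.cos(a),-np.sin(a)],[np.sin(a),np.cos(a)]])
im=cv2.cvtColor(d['im'],cv2.COLOR_RGB2GRAY)
for n,y in(('rl',38),('rr',-38)):
    for ang in(-40,-20,0,20,40):
        g=np.radians(ang);p=c+R@(np.array([-46-20*np.cos(g),y-20*np.sin(g)])/1000)
        print(n,ang,pix(d,[[*p,.014]]).round(1))
    p=pix(d,[[*(c+R@(np.array([-66,y])/1000)),.014]])[0].astype(int); u,v=p
    w=im[v-9:v+10,u-9:u+10]; ys,xs=np.where(w<28); print('dark',len(xs),xs.mean()+u-9,ys.mean()+v-9, w.min())
```

```text
glue 0 0 0.774
jar 0 0 0.999
plank 0 0 1.0
tape -1 2 0.63
rl -40 [[339.4 159.7]]
rl -20 [[340.1 161.2]]
rl 0 [[341.5 162.5]]
rl 20 [[343.4 163.4]]
rl 40 [[345.7 163.9]]
dark 148 341.02027027027026 158.22297297297297 1
rr -40 [[358.1 172.2]]
rr -20 [[358.8 173.8]]
rr 0 [[360.3 175.1]]
rr 20 [[362.3 176.1]]
rr 40 [[364.5 176.6]]
dark 116 361.37931034482756 170.97413793103448 0
```

```bash
python3 -c "
from h import *
st(); print(arm.sign_off())"
```

```text
{'clock': 18.1, 'qpos': [0.2447, 0.2094, 1.9362, 0.078, 0.9639, -1.4472], 'tool_pos': [0.4699, 0.15, 0.2257], 'ee_rot': [-0.0176, 0.6787, 0.7335, 0.0315], 'ft_force': [0.1785, -0.3568, -1.0497], 'opening': 0.028}
the job is handed in; nothing more can be done
None
```

I put the block in the middle of the tray and let go, then wheeled the caddy round the glue bottle. I pushed it straight for about 100 mm before the bay mouth, parked it nose first, released it and backed the arm off. The job was handed in at 18.1 s, with the gripper open and clear of everything.

**Last checks:**
- **Parking:** the side-camera fit puts the nose about 2 mm from the stop and the caddy square to within 1°. It sits about 9 mm to one side of centre, clear of both rails. The arm's own reading agrees on the nose and the offset.
- **After release:** the caddy and block shifted by no more than a pixel (about 2 mm) when I let go.
- **Castors:** the two rear wheels are where trailing wheels should be. The front castors were not visible, so I judge them only by the straight push.
- **Bystanders:** the glue, jar and board show no shift, though the glue match is weaker (0.77).

**What disagreed or stayed uncertain:**
- A coarse scene-camera fit of the parked pose gave an impossible position, so I discarded it.
- The tape's image match was poor (0.63, shifted -1, 2 pixels), perhaps because the arm or its shadow covered it. I never steered near it, but I did not confirm it is unmoved.
- The tool tilted about 4.5° while holding the bar. The downward force stayed at roughly 6–9 N during the push, so I believe the wheels stayed on the bench. Just after gripping there was a brief upward pull of about 3 N.

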